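# Set the polariser ring of a tube viewer

### The arm

A 6-joint arm with a two-finger parallel gripper is mounted at the origin on the work surface. World frame = base frame: x ahead of the robot, y to its left, z up, the work surface at z = 0. Lengths are in m, angles in degrees, forces in N, time in s.
With the tool pointing down it reaches from about 0.4 to 0.825 m from the base axis. Payload 7 kg.
Tool frame: the origin (TCP) lies at the very end of the fingers, on their centre line; the grasp point (between the pads) lies 19 mm behind it (ctrl.tcp_to_grasp is the distance from the TCP to the grasp point, in m); z points along the fingers, y is the direction in which the jaws open and shut (so a half turn about z gives the same grasp; the last joint's range is limited). The gripper opens to 88 mm and grips with 3 to 60 N. Pads are 19 mm wide; open, the fingers measure 130 mm over their backs; the gripper's body (78 mm by 193 mm) begins 47 mm behind the grasp point.
Start: joints at [81.939, 20.546, 0.682, 0, -70.136, -16.507], TCP at [0.281, 0.614, 0.227] pointing down, gripper open.
Joint ranges: [-176.03, 176.03], [-82.01, 121.73], [-58.28, 71.71], [-173.87, 95.51], [-174.79, -0.11], [-173.66, 173.66]. Speed limits (degrees/s): [136.94, 136.94, 172.46, 180, 180, 180].

### API

Orientations are given as [roll, pitch, yaw] about the fixed x, y, z axes, in that order (R = Rz(yaw) Ry(pitch) Rx(roll)).
In Python, from plant import ctrl gives the robot as it stands.
- The arm moves only by the tool jog_arm, never from a script. Its argument "commands" is a list of rows, each an object of numbers: "x", "y", "z": the shift along the tool's x, y, z in cm; "roll": the turn about the tool's z in rad. In form: [{"x": .., "y": .., "z": .., "roll": ..}, ...]. A call has 1 to 12 rows; each row shifts and turns the commanded pose from where the row before left it, along the tool's axes as they then stand; what a row does not reach is not made up. A row lasts 1/10 s, in which the tool goes at most 50 mm and 8.59 degrees, less where a joint would pass 70% of its speed; a pose out of reach is approached as far as the arm can. A call is refused whole if a number of a shift passes 5 or a number of a turn 0.15, either way. A call with a gripper value outside its range is refused whole. "gripper" is the finger opening in cm, from 0 to 8.76, set as the call begins (left out, the last holds). The fingers move at their own pace and stop on an object; the grip force is fixed at half the most. Time passes only in rows, so rows that do not move let the fingers close. It gives the time, the measured TCP pose, the force and the opening at its end, in the units of the state.
- ctrl.get_obs(): the state, without advancing time (a new reading comes with each control period).
- ctrl.snapshot(name): name is "side" or "top"; returns a dict with "image" (400x640x3 uint8, red, green, blue), "mtx" (3x3 intrinsics, pixels), "k1" (the pictures are not rectified: a ray, as slopes to the right and down, at radius r is drawn at 1 + k1 r^2 times it, then the intrinsics apply), "position" and "orientation" of the camera in the world. Camera axes: x right, y up, looking along -z (the intrinsics and any distortion apply to the point x, -y, -z); pixel columns grow to the right and rows downward; lengths in m; the calibration is good to about 2 mm. A picture is of the moment at which its call begins. There is no depth.
- ctrl.close_job(): hands the job in, once; it reports no verdict.
Trained networks look in the newest picture that a camera, given by its name, has taken for a name from the list of things; names that differ only in an ending like _2 or _b are one class to them, and where a whole thing is asked for, a point or a joint stands for the part that bears it (a point fixed in the world has none). Each returns a list of dicts, best first, with "confidence" (0 to 1); they miss things now and then, are a little off and sometimes report something else, mostly with a low value. They report only what shows in the picture. A call takes as long as a camera call. They do not tell look-alikes from the thing itself.
- ctrl.search_frame(camera, query): "position" ([column, row] as shares, 0 to 1, of the picture: columns of its width, rows of its height, amid what is visible of it).
- ctrl.regions_of(camera, query): "mask" (400x640 bool, what is visible of it) and "position" ([column, row] as shares, 0 to 1, of the picture: columns of its width, rows of its height, amid what is visible of it).
The state is a dict: "clock": time; "joint_pos": joint angles; "qvel": joint speeds; "tau": joint torques, N m; "tool_pos": TCP position; "orientation": TCP orientation; "force": force on the tool from outside, world axes, zero at the start; "moment": the same for the moment, N m; "opening": finger opening in m.
Only numpy, scipy, OpenCV 4.12 (cv2) and the standard library are available. Lean on these libraries where they do the work, as an engineer would, in place of code of your own. Each camera call takes 0.05 s, during which the arm holds its last target.

### The job

Push the tube carrier fully home into the viewer, sliding it along its sill without lifting it. Then push the upright lever pin round its arc until the lever's nose points at the index clip on the scale. Leave the index clip where it is and do not disturb the tube rack, the bottle or the specimen cup.

Things in the scene. Friction and masses are not known exactly. Their poses are not given: they have to be found in the camera images.
- viewer: Tube viewer fixed to the bench: white flat box, 210 (x) by 200 (y) mm, deck top 49 mm up, with a black rotating ring on it (diameter 112 mm, top 62 mm up). Origin: on the ring's vertical axis, at bench level; z up. The box spans x -135 to +75, y -100 to +100 mm; lever and scale lie on its -x side. A tunnel 66 mm wide, 33 mm high, centred on x = 0, enters the +y face.
- sill_end (a point): Outer end of the bare-aluminium sill in front of the tunnel: the sill is 90 mm wide (x), 6 mm high, and runs out along the viewer's y from +100 to +225 mm, where this point lies, on its top. Two rails, 12 mm above the bench and 66 mm apart, guide the carrier.
- carrier: Loose white carrier, about 0.18 kg, on the sill: tray 56 (x) by 140 (y) by 6 mm with a capped tube fixed on it, and at its outer end an upright push tab 50 mm wide, 8 mm thick, 48 mm high. Origin: underside, middle of the tab's inner face; its axes start parallel to the viewer's. The tray runs to -y; the tab fills y 0 to +8 mm and stands 6 to 54 mm above the bench.
- carrier_tab (a point): Top centre of the outer face of the carrier's push tab, 54 mm above the bench. Pushed along the viewer's -y the carrier slides easily (1 to 3 N) until the tab's inner face stops against the viewer's +y face: fully home, this point is at y = +108 mm in the viewer's frame, the carrier's origin at +100 mm. It starts 35 to 75 mm short of that.
- polariser (a joint): Angle of the black ring and its lever about the viewer's origin, rad, range -0.9 to 0.9. At 0 the lever points along the viewer's -x; positive is counter-clockwise seen from above, carrying the lever towards the viewer's -y. It starts at -0.75 to -0.35 and stays where it is left; friction is about 1 N at the pin.
- lever_pin (a point): Top centre of the upright steel pin near the lever's end, to be pushed: 12 mm diameter, its axis 82 mm from the ring's axis, standing from 60 mm (top of the 12 mm wide lever arm) to 90 mm above the bench. Nothing fixed around it is higher than 62 mm.
- lever_nose (a point): Outer end of the lever's thin pointed nose (3 mm wide), beyond the pin, 98 mm from the ring's axis, 55 mm above the bench.
- index (a joint): Angle of the index clip about the viewer's origin, same sense and zero as polariser: the nose points at the clip when both angles are equal. It starts at 0.0 to 0.7 and is held by stiff friction (about 5 N).
- index_tip (a point): Inward end of the index clip's point, 110 mm from the ring's axis, 51 mm above the bench. The clip is a small dark steel block, 14 mm wide, at the outer edge of the scale, 121 to 131 mm from the ring's axis, its top 57 mm above the bench.
- rack: Loose white tube rack with orange-capped tubes, 100 by 56 mm, 114 mm high, standing beyond the viewer's -y face. Origin: centre of its underside. Not to be disturbed.
- bottle: Loose clear bottle with white cap, 54 mm diameter, 130 mm high, standing off the viewer's +x side. Origin: centre of its underside. Not to be disturbed.
- cup: Loose lidded specimen cup, 62 mm diameter, 64 mm high, standing on the robot's side of the sill. Origin: centre of its underside. Not to be disturbed.
Things that resemble listed ones, but are neither listed nor needed, are in the scene too. What is shaped like the carrier but purple or turquoise is not meant.

How it is judged:
By the outcome, as a careful person would: the job done as asked, in the order asked, and still so for the second after the job is handed in, with the robot touching nothing.
It also fails if it takes over 48 s, if anything falls off the work surface, if the arm or the gripper's body presses on something with over 40 N, if the wrist force passes 120 N, or if a joint passes its speed limit or range.

## Working session

There is one attempt and no reset: what is moved stays moved. The work goes in short steps, Python scripts to look and compute and a tool call to move; the robot and the scene stay as the last step left them, time stands still between calls to the robot, and variables do not carry over. Pictures are saved under pics/ and viewed, and the job is handed in when it is done.

Besides the shell and the picture viewer there is one more tool, called after ">>>" as name([rows], argument=value, ...), one row to a line, values as JSON. jog_arm: Moves the arm, as the interface text tells. Its arguments: {"type":"object","properties":{"commands":{"type":"array"},"gripper":{"type":"number"}},"required":["commands"]}

```bash
mkdir -p pics; ls; python3 - <<'E'
from plant import ctrl
import cv2,pickle
for n in ("top","side"):
    s=ctrl.snapshot(n); cv2.imwrite(f"pics/{n}0.png",s["image"][:,:,::-1])
    print(n,s["mtx"],s["k1"],s["position"],s["orientation"])
    pickle.dump(s,open(f"{n}0.pkl","wb"))
    for q in ["viewer","sill_end","carrier","carrier_tab","lever_pin","lever_nose","index_tip","rack","bottle","cup"]:
        print(q,[(round(d["position"][0]*640,1),round(d["position"][1]*400,1),round(d["confidence"],2)) for d in ctrl.search_frame(n,q)])
print(ctrl.get_obs())
E
```

```text
pics
top [[375.45300795   0.         318.09609764]
 [  0.         375.45300795 203.15737035]
 [  0.           0.           1.        ]] -0.04910462970001217 [0.44419337 0.09553859 1.03792394] [  9.07834352  -0.55278404 -88.3517691 ]
viewer [(338.6, 216.6, 0.58)]
sill_end [(339.1, 216.7, 0.77), (418.5, 184.0, 0.49)]
carrier [(324.9, 300.9, 0.94), (205.9, 216.4, 0.93), (263.3, 146.1, 0.85), (298.8, 208.4, 0.84)]
carrier_tab [(262.1, 146.8, 0.76), (204.5, 216.1, 0.61), (323.1, 301.7, 0.6), (299.9, 205.9, 0.33), (336.4, 218.5, 0.16)]
lever_pin [(345.2, 207.5, 0.66)]
lever_nose [(344.6, 206.6, 0.91), (326.4, 156.0, 0.6), (337.8, 221.0, 0.32)]
index_tip []
rack [(417.8, 184.4, 0.86)]
bottle [(324.9, 152.8, 0.57)]
cup [(261.6, 246.4, 0.87)]
side [[389.21004986   0.         317.90732427]
 [  0.         389.21004986 200.01247252]
 [  0.           0.           1.        ]] -0.01226505638305539 [ 0.52751823 -0.69440182  0.77240424] [48.9535017  -1.29193088 -5.6285367 ]
viewer [(298.2, 235.5, 0.61), (346.7, 290.9, 0.22)]
sill_end [(297.9, 238.7, 0.73)]
carrier [(357.6, 179.2, 0.89), (218.8, 230.
[... 246 characters left out ...]
(362.4, 215.0, 0.72)]
cup [(268.8, 182.6, 0.66)]
{'clock': 1.1, 'joint_pos': array([ 8.19372865e+01,  2.05441440e+01,  6.79979295e-01, -2.40986656e-03,
       -7.01370673e+01, -1.65078166e+01]), 'qvel': array([-0.00502266,  0.0046066 , -0.01363709, -0.05175607, -0.01775462,
       -0.08499205]), 'tau': array([-1.24882922e-04, -5.82399774e+01,  2.93303829e+01,  7.00262994e+00,
        1.24645396e-02, -1.03367717e-05]), 'tool_pos': array([0.28065292, 0.61382826, 0.22656362]), 'orientation': array([ 1.79998175e+02,  1.82298601e-03, -2.45713490e+01]), 'force': array([-0.15178162,  0.35029658,  0.04786647]), 'moment': array([-0.06565848, -0.0048932 ,  0.01145677]), 'opening': 0.08759884009809092}
```

```bash
python3 - <<'E'
import cv2
a=cv2.imread("pics/top0.png");cv2.imwrite("pics/top0c.png",cv2.resize(a[110:330,170:450],None,fx=2.8,fy=2.7,interpolation=cv2.INTER_CUBIC)[:600,:800])
a=cv2.imread("pics/side0.png");cv2.imwrite("pics/side0c.png",cv2.resize(a[140:330,190:440],None,fx=3.1,fy=3.1,interpolation=cv2.INTER_CUBIC)[:600,:800])
E
```

```text
(no output)
```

View pics/top0c.png

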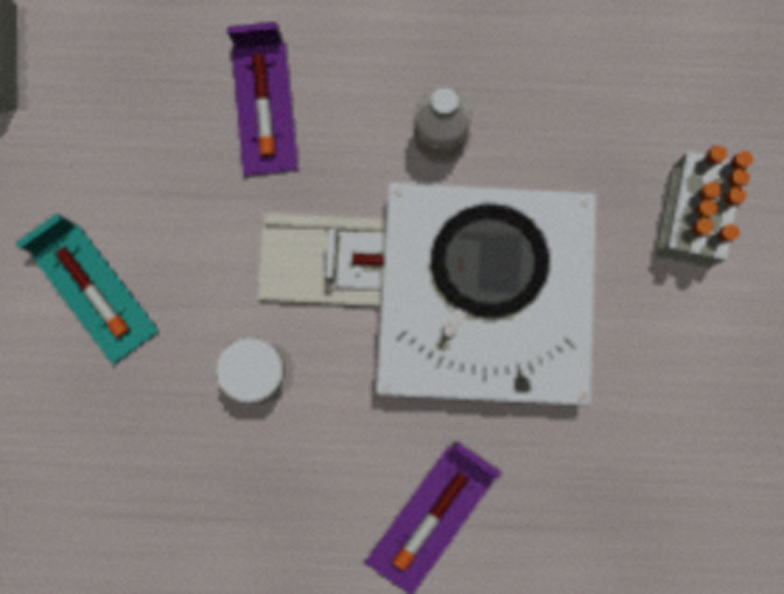

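View pics/side0c.png

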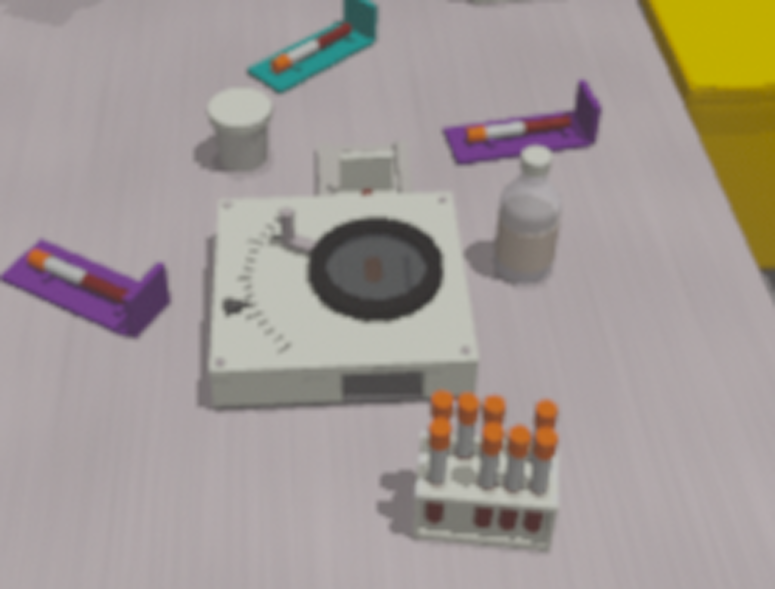

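View pics/top0.png

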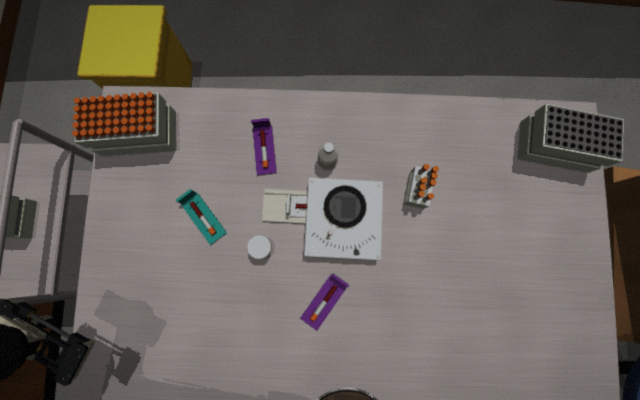

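```bash
cat > h.py <<'E'
import numpy as np,cv2,pickle
from scipy.spatial.transform import Rotation as R
def load(n): return pickle.load(open(n+".pkl","rb"))
def snap(ctrl,cam,name):
    s=ctrl.snapshot(cam); pickle.dump(s,open(name+".pkl","wb")); return s
def proj(s,P):
    P=np.atleast_2d(P); M=R.from_euler('xyz',s["orientation"],degrees=True).as_matrix()
    q=(P-s["position"])@M; u=q[:,0]/-q[:,2]; v=-q[:,1]/-q[:,2]
    f=1+s["k1"]*(u*u+v*v); m=s["mtx"]
    return np.c_[m[0,0]*u*f+m[0,2],m[1,1]*v*f+m[1,2]]
def unproj(s,px,z):
    px=np.atleast_2d(np.asarray(px,float)); m=s["mtx"]
    d=np.c_[(px[:,0]-m[0,2])/m[0,0],(px[:,1]-m[1,2])/m[1,1]]; u=d.copy()
    for _ in range(20): u=d/(1+s["k1"]*(u**2).sum(1,keepdims=True))
    M=R.from_euler('xyz',s["orientation"],degrees=True).as_matrix()
    w=np.c_[u[:,0],-u[:,1],-np.ones(len(u))]@M.T
    return s["position"]+w*((z-s["position"][2])/w[:,2:])
def crop(s,c0,r0,w,h,k,name,pts=None):
    im=cv2.resize(s["image"][r0:r0+h,c0:c0+w,::-1],None,fx=k,fy=k,interpolation=cv2.INTER_CUBIC)
    if pts is not None:
        for p in pts:
            c=((p-[c0,r0]+.5)*k-.5).astype(int); cv2.drawMarker(im,tuple(int(v) for v in c),(0,255,0),cv2.MARKER_CROSS,7,1)
    else:
        for i in range(0,w,10):cv2.putText(im,str(c0+i),(i*k,8),0,.3,(0,0,255),1);cv2.line(im,(i*k,10),(i*k,14),(0,0,255),1)
        for i in range(0,h,10):cv2.putText(im,str(r0+i),(0,i*k+4),0,.3,(0,0,255),1)
    cv2.imwrite(f"pics/{name}.png",im)
E
python3 - <<'E'
from h import *
t=load("top0");s=load("side0")
crop(t,255,170,133,96,6,"t1");crop(s,250,180,110,95,6,"s1")
E
```

```text
(no output)
```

View pics/t1.png

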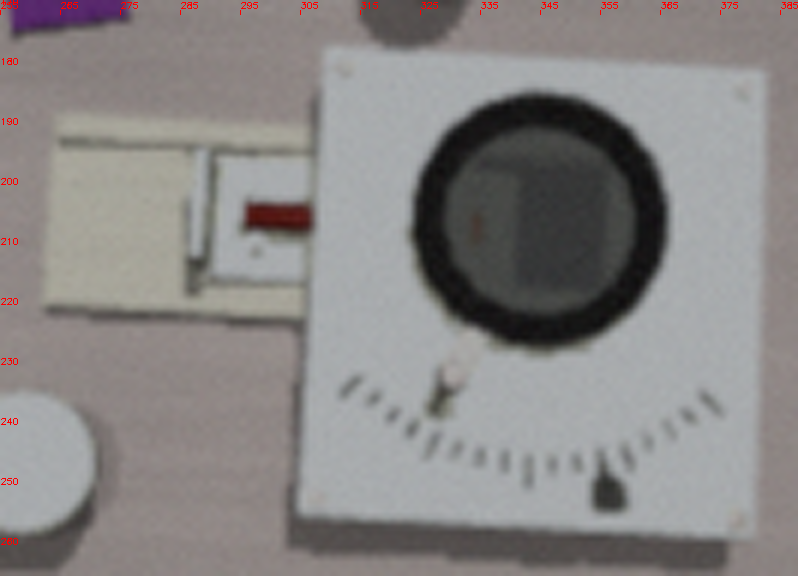

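View pics/s1.png

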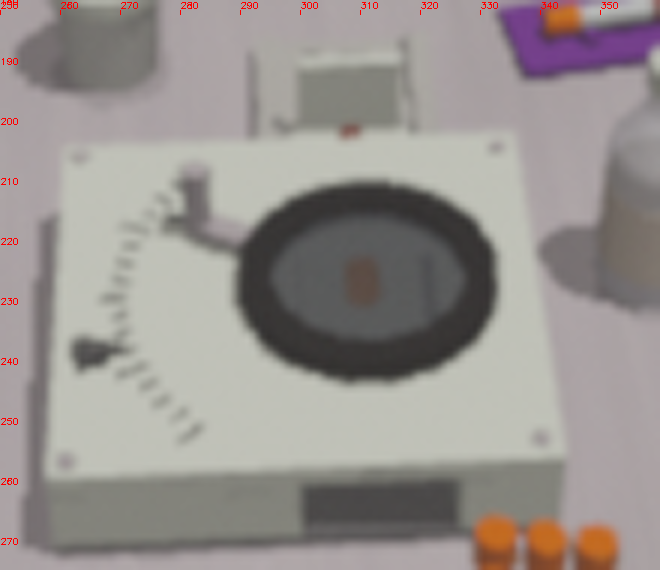

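```bash
cat > fit.py <<'E'
from h import *
from scipy.optimize import least_squares
t=load("top0");s=load("side0")
C=np.array([[75,100,49],[75,-100,49],[-135,-100,49],[-135,100,49],[0,0,62]])/1e3
pt=np.array([[308.2,177.2],[382.4,181.4],[380.4,259.6],[304.1,255.5],[344.5,206.4]])
ps=np.array([[335.8,201.4],[344.3,256.1],[256.8,259.6],[259.9,204.1],[310.8,226.6]])
def W(p,P): return np.asarray(P)@R.from_euler('z',p[2]).as_matrix().T+[p[0],p[1],0]
def fit(use):
    def r(p):
        o=[]
        if 't' in use:o.append(proj(t,W(p,C))-pt)
        if 's' in use:o.append(proj(s,W(p,C))-ps)
        return np.concatenate(o).ravel()
    f=least_squares(r,[.46,.03,0]);return f.x,f.fun.reshape(-1,2)
if __name__=="__main__":
    for u in ('t','s','ts'):
        x,f=fit(u);print(u,x[:2],np.degrees(x[2]),np.abs(f).max());
    print(f.round(1))
    np.save("pose.npy",x)
    def V(p): q=np.asarray(p)-[x[0],x[1],0];return q@R.from_euler('z',x[2]).as_matrix()
    for n,sn,px,z in [("tabtop outer top",t,[287.0,205],.054),("sillend c",t,[263,204.5],.006),
        ("nose t",t,[327.4,238.3],.055),("tip t",t,[355.2,245.5],.051),("clip t",t,[356.2,252.5],.057),("pin t",t,[330.7,232.0],.09),
        ("nose s",s,[276.5,217],.055),("tip s",s,[270.5,238],.051),("clip s",s,[264.7,238],.057),("pin s",s,[281.8,208.3],.09),
        ("tab s topC",s,[308,189.5],.054),
        ("cup t",t,[258.5,246.5],.064),("bottle",t,[328.5,147],.13),("rack",t,[425,178],.114)]:
        w=unproj(sn,px,z)[0];v=V(w);print(n,w.round(4),v.round(4),"ang",round(np.arctan2(-v[1],-v[0]),3),"r",np.hypot(v[0],v[1]).round(4))
E
python3 fit.py
```

```text
t [0.59488562 0.02049574] -1.3099327924043547 0.3973272108440824
s [0.59580895 0.02019022] -1.5546797546223987 1.7894019641310308
ts [0.59535812 0.02036837] -1.413245376019432 1.8285082001685566
[[ 0.3 -0.1]
 [ 0.  -0.2]
 [-0.1 -0. ]
 [-0.2  0. ]
 [ 0.2 -0.6]
 [-0.7  0.7]
 [-0.4  0.3]
 [ 0.1  0.4]
 [ 0.2  0.4]
 [-0.1 -1.8]]
tabtop outer top [0.5942 0.1728 0.054 ] [-0.0049  0.1524  0.054 ] ang -1.538 r 0.1525
sillend c [0.6009 0.2434 0.006 ] [0.     0.2231 0.006 ] ang -1.571 r 0.2231
nose t [0.5092 0.0636 0.055 ] [-0.0872  0.0411  0.055 ] ang -0.44 r 0.0964
tip t [ 0.4927 -0.0099  0.051 ] [-0.1018 -0.0327  0.051 ] ang 0.311 r 0.107
clip t [ 0.4744 -0.0121  0.057 ] [-0.1201 -0.0354  0.057 ] ang 0.287 r 0.1252
pin t [0.523  0.0568 0.09  ] [-0.0732  0.0346  0.09  ] ang -0.442 r 0.081
nose s [0.5076 0.0636 0.055 ] [-0.0888  0.041   0.055 ] ang -0.433 r 0.0978
tip s [ 0.4909 -0.0082  0.051 ] [-0.1037 -0.0312  0.051 ] ang 0.292 r 0.1083
clip s [ 0.4768 -0.0128  0.057 ] [-0.1177 -0.0361  0.057 ] ang 0.298 r 0.1231
pin s [0.5228 0.0584 0.09  ] [-0.0734  0.0362  0.09  ] ang -0.458 r 0.0819
tab s topC [0.6005 0.1736 0.054 ] [0.0013 0.1533 0.054 ] ang -1.58 r 0.1533
cup t [0.4822 0.2411 0.064 ] [-0.1186  0.2179  0.064 ] ang -1.072 r 0.248
bottle [0.7331 0.0689 0.13  ] [0.1365 0.0519 0.13  ] ang -2.778 r 0.146
rack [ 0.6649 -0.1784  0.114 ] [ 0.0744 -0.197   0.114 ] ang 1.932 r 0.2106
```

>>> jog_arm([
  {"roll": 0.146},
  {"roll": 0.146},
  {"roll": 0.146},
  {"roll": 0.146},
  {"roll": 0.146},
  {"roll": 0.146},
  {"roll": 0.146},
  {"roll": 0.144},
  {},
], gripper=0)

```text
validation failed for argument at $.co...
```

```bash
cat > rel.py <<'E'
from h import *
from plant import ctrl
x=np.load("pose.npy")
def rel(vt):
    """shift in tool axes (cm) from present TCP to viewer-frame target (mm)"""
    o=ctrl.get_obs(); w=np.array(vt)/1e3@R.from_euler('z',x[2]).as_matrix().T+[x[0],x[1],0]
    M=R.from_euler('xyz',o["orientation"],degrees=True).as_matrix()
    v=(np.array(o["tool_pos"])-[x[0],x[1],0])@R.from_euler('z',x[2]).as_matrix()
    print("clock",o["clock"],"tcpV mm",(v*1e3).round(1),"rpy",np.round(o["orientation"],2),"F",np.round(o["force"],1),"open",round(o["opening"],4))
    print("rel cm",((w-o["tool_pos"])@M*100).round(2))
E
python3 -c "
from rel import *
rel([0,195,110])"
```

```text
clock 1.1 tcpV mm [-329.2  585.5  226.6] rpy [180.     0.   -24.57] F [-0.2  0.4  0. ] open 0.0876
rel cm [45.63 22.96 11.66]
```

>>> jog_arm([
  {"x": 0,"y": 0,"z": 0,"roll": 0.146},
  {"x": 0,"y": 0,"z": 0,"roll": 0.146},
  {"x": 0,"y": 0,"z": 0,"roll": 0.146},
  {"x": 0,"y": 0,"z": 0,"roll": 0.146},
  {"x": 0,"y": 0,"z": 0,"roll": 0.146},
  {"x": 0,"y": 0,"z": 0,"roll": 0.146},
  {"x": 0,"y": 0,"z": 0,"roll": 0.146},
  {"x": 0,"y": 0,"z": 0,"roll": 0.144},
  {"x": 0,"y": 0,"z": 0,"roll": 0},
], gripper=0)

```text
clock: 2.0
tool_pos: [0.2807, 0.6139, 0.2266]
orientation: [180.0, -0.0, -91.5]
force: [-0.9, -0.2, -0.8]
opening: 0.0211
```

```bash
python3 -c "
from rel import *
rel([0,195,110])"
```

```text
clock 2.0 tcpV mm [-329.2  585.6  226.6] rpy [180.   -0.  -91.5] F [-0.9 -0.2 -0.8] open 0.0211
rel cm [ 39.01 -32.98  11.65]
```

>>> jog_arm([
  {"x": 1.5,"y": -1.3,"z": 0,"roll": 0},
  {"x": 3,"y": -2.5,"z": 0,"roll": 0},
  {"x": 3.5,"y": -3,"z": 0,"roll": 0},
  {"x": 3.5,"y": -3,"z": 0,"roll": 0},
  {"x": 3.5,"y": -3,"z": 0,"roll": 0},
  {"x": 3.5,"y": -3,"z": 0,"roll": 0},
  {"x": 3.5,"y": -3,"z": 0,"roll": 0},
  {"x": 3.5,"y": -3,"z": 0,"roll": 0},
  {"x": 3.5,"y": -3,"z": 0,"roll": 0},
  {"x": 3.5,"y": -3,"z": 0,"roll": 0},
  {"x": 3.5,"y": -3,"z": 0,"roll": 0},
  {"x": 2.5,"y": -2.2,"z": 0,"roll": 0},
])

```text
clock: 3.2
tool_pos: [0.6026, 0.218, 0.2268]
orientation: [-180.0, -0.0, -91.2]
force: [0.7, 2.0, 0.4]
opening: 0.0008
```

>>> jog_arm([
  {"x": 0,"y": 0,"z": 2,"roll": 0},
  {"x": 0,"y": 0,"z": 3,"roll": 0},
  {"x": 0,"y": 0,"z": 3,"roll": 0},
  {"x": 0,"y": 0,"z": 3,"roll": 0},
  {"x": 0,"y": 0,"z": 1,"roll": 0},
  {"x": 0,"y": 0,"z": 0,"roll": 0},
])

```text
clock: 3.8
tool_pos: [0.6006, 0.2201, 0.1053]
orientation: [179.9, -0.1, -91.3]
force: [0.2, 0.3, 1.4]
opening: 0.0003
```

```bash
python3 -c "
from rel import *
rel([0,185,28])
t=snap(ctrl,'top','top1');s=snap(ctrl,'side','side1')
crop(t,255,150,133,96,6,'t2');crop(s,240,120,130,97,6,'s2')"
```

```text
clock 3.8 tcpV mm [  0.4 199.8 105.3] rpy [ 1.7987e+02 -1.1000e-01 -9.1260e+01] F [0.2 0.3 1.4] open 0.0003
rel cm [1.47 0.02 7.73]
```

View pics/t2.png

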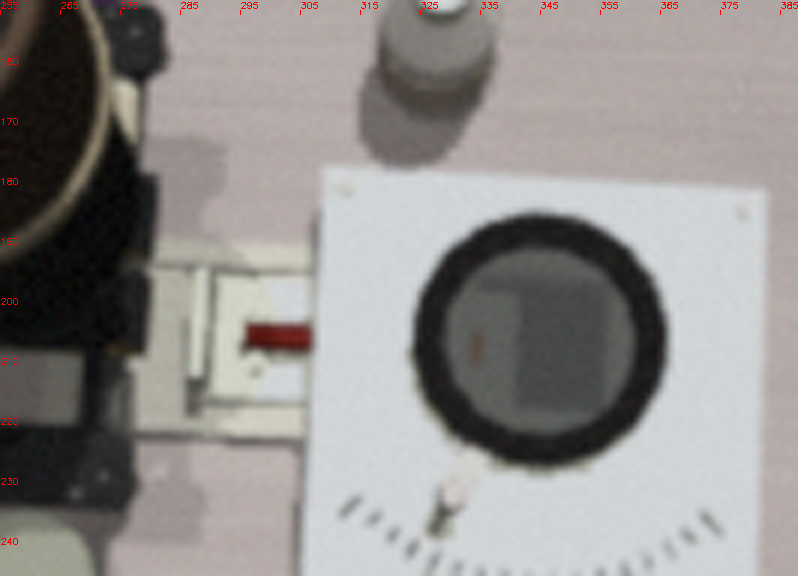

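View pics/s2.png

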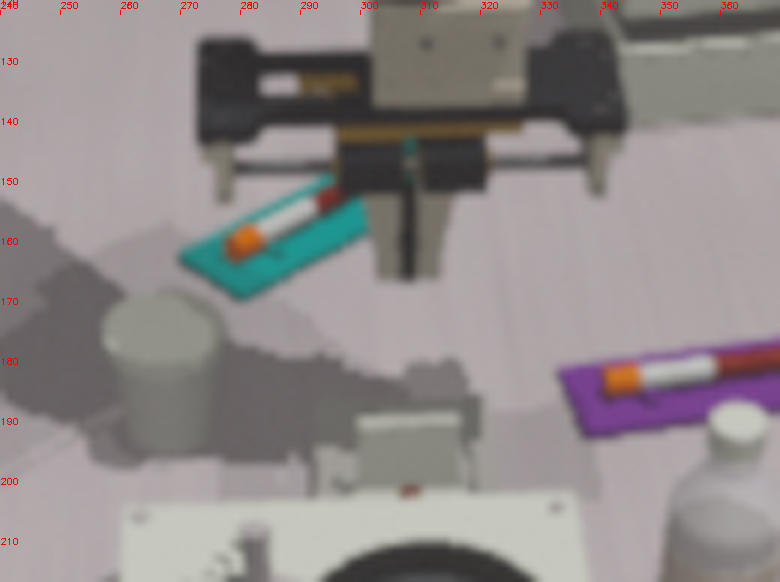

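>>> jog_arm([
  {"x": 0,"y": 0,"z": 1,"roll": 0},
  {"x": 0,"y": 0,"z": 2,"roll": 0},
  {"x": 0,"y": 0,"z": 2,"roll": 0},
  {"x": 0,"y": 0,"z": 1.7,"roll": 0},
  {"x": 0.3,"y": 0,"z": 0.9,"roll": 0},
  {"x": 1,"y": 0,"z": 0,"roll": 0},
  {"x": 1,"y": 0,"z": 0,"roll": 0},
  {"x": 0.4,"y": 0,"z": 0,"roll": 0},
  {"x": 0,"y": 0,"z": 0,"roll": 0},
])

```text
clock: 4.8
tool_pos: [0.6012, 0.1933, 0.0316]
orientation: [-179.9, 0.0, -91.4]
force: [0.1, 0.5, 0.2]
opening: 0.0
```

```bash
python3 -c "
from rel import *
rel([0,117.5,28])"
```

```text
clock 4.8 tcpV mm [  1.5 173.   31.6] rpy [-1.7993e+02  5.0000e-02 -9.1430e+01] F [0.1 0.5 0.2] open 0.0
rel cm [5.55 0.15 0.36]
```

>>> jog_arm([
  {"x": 0.3,"y": 0.1,"z": 0.2,"roll": 0},
  {"x": 0.5,"y": 0,"z": 0,"roll": 0},
  {"x": 0.5,"y": 0,"z": 0,"roll": 0},
  {"x": 0.5,"y": 0,"z": 0,"roll": 0},
  {"x": 0.5,"y": 0,"z": 0,"roll": 0},
  {"x": 0.5,"y": 0,"z": 0,"roll": 0},
  {"x": 0.5,"y": 0,"z": 0,"roll": 0},
  {"x": 0.5,"y": 0,"z": 0,"roll": 0},
  {"x": 0.5,"y": 0,"z": 0,"roll": 0},
  {"x": 0.5,"y": 0,"z": 0,"roll": 0},
  {"x": 0.2,"y": 0,"z": 0,"roll": 0},
  {"x": 0,"y": 0,"z": 0,"roll": 0},
])

```text
clock: 6.0
tool_pos: [0.5982, 0.1435, 0.0284]
orientation: [180.0, -0.0, -91.4]
force: [0.2, 0.2, -1.1]
opening: 0.0001
```

```bash
python3 -c "
from rel import *
rel([0,117.5,28])
t=snap(ctrl,'top','top2');s=snap(ctrl,'side','side2')
crop(t,255,170,133,96,6,'t3');crop(s,240,150,130,97,6,'s3')"
```

```text
clock 6.0 tcpV mm [ -0.2 123.1  28.4] rpy [ 1.7996e+02 -3.0000e-02 -9.1400e+01] F [ 0.2  0.2 -1.1] open 0.0001
rel cm [ 0.56 -0.02  0.04]
```

View pics/t3.png

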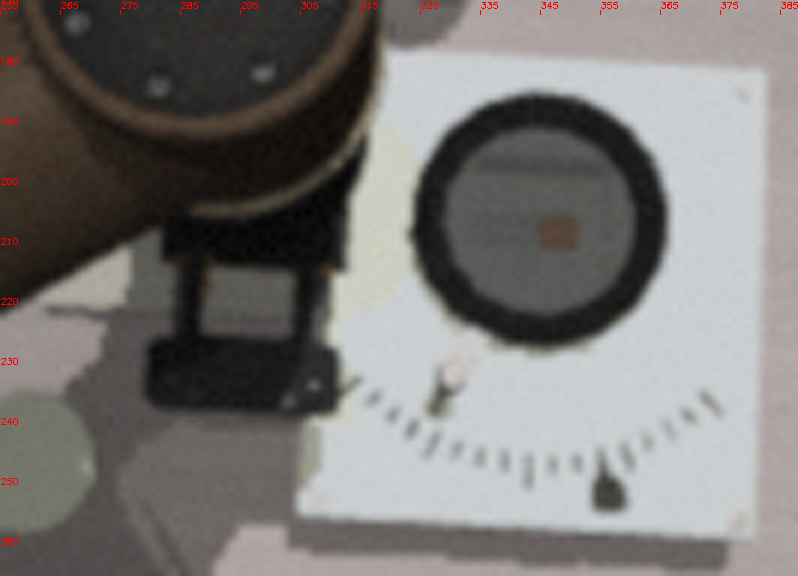

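View pics/s3.png

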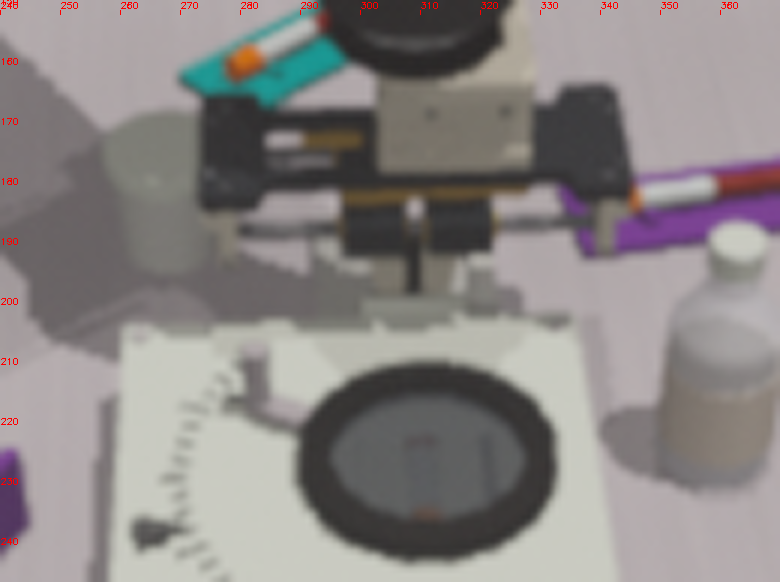

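>>> jog_arm([
  {"x": 0.15,"y": 0,"z": 0,"roll": 0},
  {"x": 0.15,"y": 0,"z": 0,"roll": 0},
  {"x": 0.1,"y": 0,"z": 0,"roll": 0},
  {"x": 0,"y": 0,"z": 0,"roll": 0},
])

```text
clock: 6.5
tool_pos: [0.5983, 0.1403, 0.0284]
orientation: [180.0, 0.0, -91.4]
force: [-0.8, 2.3, -1.0]
opening: 0.0003
```

>>> jog_arm([
  {"x": 0.1,"y": 0,"z": 0,"roll": 0},
  {"x": 0,"y": 0,"z": 0,"roll": 0},
])

```text
clock: 6.7
tool_pos: [0.5983, 0.1402, 0.0284]
orientation: [-180.0, 0.1, -91.4]
force: [-2.1, 7.0, -1.9]
opening: 0.0003
```

>>> jog_arm([
  {"x": 0.1,"y": 0,"z": 0,"roll": 0},
  {"x": 0,"y": 0,"z": 0,"roll": 0},
])

```text
clock: 6.9
tool_pos: [0.5983, 0.1402, 0.0285]
orientation: [-180.0, 0.1, -91.4]
force: [-3.9, 11.0, -1.6]
opening: 0.0005
```

>>> jog_arm([
  {"x": 0.2,"y": 0,"z": 0,"roll": 0},
  {"x": 0,"y": 0,"z": 0,"roll": 0},
])

```text
clock: 7.1
tool_pos: [0.5984, 0.1401, 0.0285]
orientation: [-179.9, 0.3, -91.4]
force: [-5.7, 20.9, -1.9]
opening: 0.0006
```

>>> jog_arm([
  {"x": -0.5,"y": 0,"z": 0,"roll": 0},
  {"x": -0.8,"y": 0,"z": 0,"roll": 0},
  {"x": -1,"y": 0,"z": 0,"roll": 0},
  {"x": -1,"y": 0,"z": -1,"roll": 0},
  {"x": -2,"y": 0,"z": -2,"roll": 0},
  {"x": -3,"y": 0,"z": -3,"roll": 0},
  {"x": -3,"y": 0,"z": -3,"roll": 0},
  {"x": -3,"y": 0,"z": -3,"roll": 0},
  {"x": 0,"y": 0,"z": 0,"roll": 0},
])

```text
clock: 8.0
tool_pos: [0.6043, 0.284, 0.1545]
orientation: [-179.6, 0.3, -91.2]
force: [0.2, -0.4, 0.0]
opening: 0.0006
```

```bash
python3 -c "
from rel import *
rel([0,117.5,28])
t=snap(ctrl,'top','top3');s=snap(ctrl,'side','side3')
crop(t,275,175,66,60,12,'t4');crop(s,270,170,66,48,12,'s4')"
```

```text
clock 8.0 tcpV mm [  2.4 263.8 154.5] rpy [-179.55    0.28  -91.17] F [ 0.2 -0.4  0. ] open 0.0006
rel cm [14.69  0.4  12.57]
```

View pics/t4.png

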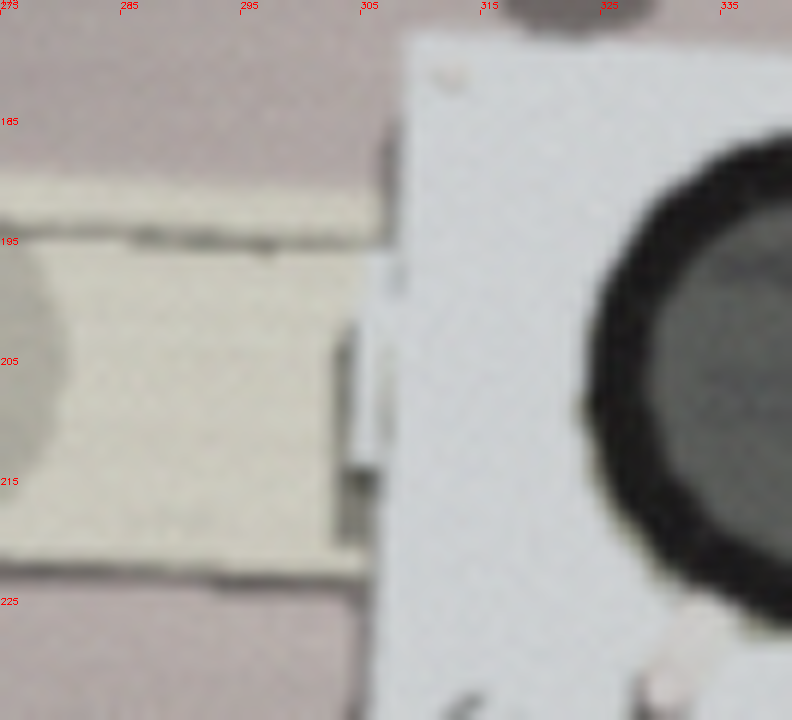

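View pics/s4.png

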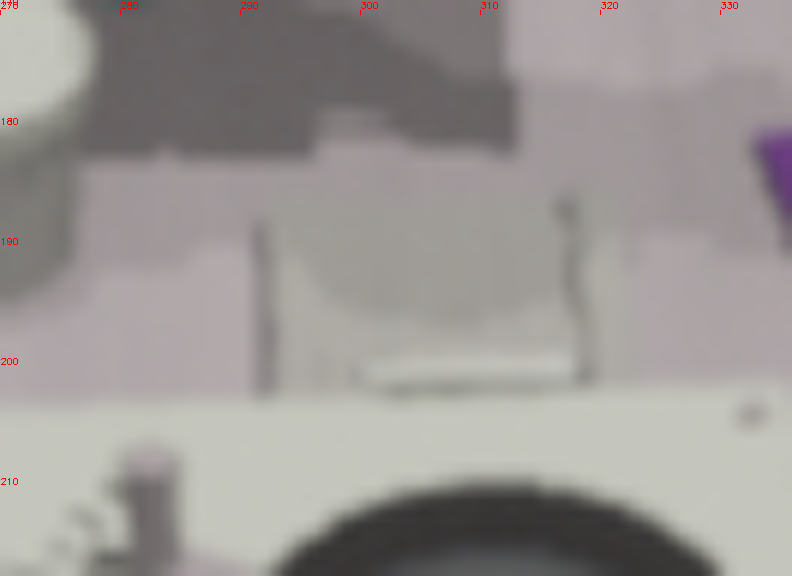

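```bash
python3 - <<'E'
from h import *
x=np.load("pose.npy");t=load("top3");s=load("side3")
def V(p): return (np.asarray(p)-[x[0],x[1],0])@R.from_euler('z',x[2]).as_matrix()
g=cv2.cvtColor(t["image"],cv2.COLOR_RGB2HSV)
for r in (198,201,204,207,210,212): print(r,[tuple(t["image"][r,c]) for c in range(301,311)])
for px in ([304.6,197],[304.2,213],[304.5,205]): print("tab outer top",V(unproj(t,px,.054)).round(4))
for px in ([300,200],[318,199.3],[309,199.7],[300,202],[318,201.3]): print("tab side",V(unproj(s,px,.054)).round(4))
def W(P): return np.asarray(P)/1e3@R.from_euler('z',x[2]).as_matrix().T+[x[0],x[1],0]
T=[[a,b,54] for a in(-25,25) for b in (100,108)]
print(proj(t,W(T)).round(1));print(proj(s,W(T)).round(1))
print(proj(t,W([[0,100,49]])).round(1),proj(s,W([[-40,100,49],[0,100,49],[40,100,49]])).round(1))
E
```

```text
198 [(np.uint8(200), np.uint8(199), np.uint8(188)), (np.uint8(200), np.uint8(199), np.uint8(188)), (np.uint8(198), np.uint8(197), np.uint8(185)), (np.uint8(204), np.uint8(203), np.uint8(193)), (np.uint8(201), np.uint8(203), np.uint8(200)), (np.uint8(201), np.uint8(205), np.uint8(206)), (np.uint8(187), np.uint8(192), np.uint8(195)), (np.uint8(181), np.uint8(186), np.uint8(187)), (np.uint8(202), np.uint8(206), np.uint8(208)), (np.uint8(205), np.uint8(209), np.uint8(211))]
201 [(np.uint8(200), np.uint8(199), np.uint8(187)), (np.uint8(203), np.uint8(200), np.uint8(189)), (np.uint8(194), np.uint8(193), np.uint8(183)), (np.uint8(191), np.uint8(192), np.uint8(188)), (np.uint8(201), np.uint8(204), np.uint8(205)), (np.uint8(203), np.uint8(208), np.uint8(209)), (np.uint8(206), np.uint8(210), np.uint8(212)), (np.uint8(204), np.uint8(207), np.uint8(209)), (np.uint8(206), np.uint8(209), np.uint8(211)), (np.uint8(206), np.uint8(209), np.uint8(211))]
204 [(np.uint8(200), np.uint8(199), np.uint8(188)), (np.uint8(178), np.uint8(176), np.uint8(166)), (np.uint8(127), np.uint8(127), np.uint8(118)), (np.
[... 1532 characters left out ...]
p.uint8(190), np.uint8(191)), (np.uint8(187), np.uint8(191), np.uint8(190)), (np.uint8(203), np.uint8(207), np.uint8(209)), (np.uint8(204), np.uint8(209), np.uint8(211)), (np.uint8(207), np.uint8(209), np.uint8(212))]
tab outer top [[0.0191 0.1071 0.054 ]]
tab outer top [[-0.0238  0.1056  0.054 ]]
tab outer top [[-0.0024  0.1061  0.054 ]]
tab side [[-0.0236  0.1081  0.054 ]]
tab side [[0.0271 0.1087 0.054 ]]
tab side [[0.0017 0.1082 0.054 ]]
tab side [[-0.0239  0.0996  0.054 ]]
tab side [[0.0265 0.1001 0.054 ]]
[[306.3 213.6]
 [303.3 213.4]
 [307.4 195. ]
 [304.4 194.8]]
[[299.6 201.9]
 [299.5 200. ]
 [317.5 201.4]
 [317.3 199.5]]
[[306.9 204.5]] [[294.3 203.4]
 [308.5 203. ]
 [322.8 202.5]]
```

```bash
python3 -c "
from rel import *
rel([-78,78,72])"
```

```text
clock 8.1 tcpV mm [  0.  260.1 149.9] rpy [-1.7991e+02  8.0000e-02 -9.1300e+01] F [-0.3 -0.4 -0.3] open 0.0003
rel cm [18.2   7.85  7.76]
```

>>> jog_arm([
  {"x": 2,"y": 1,"z": 0,"roll": 0},
  {"x": 3,"y": 1.4,"z": 0,"roll": 0},
  {"x": 3,"y": 1.4,"z": 0,"roll": 0},
  {"x": 3,"y": 1.4,"z": 0,"roll": 0},
  {"x": 3,"y": 1.4,"z": 0,"roll": 0},
  {"x": 3,"y": 1.2,"z": 0,"roll": 0},
  {"x": 1.2,"y": 0,"z": 1,"roll": 0},
  {"x": 0,"y": 0,"z": 2.5,"roll": 0},
  {"x": 0,"y": 0,"z": 2.5,"roll": 0},
  {"x": 0,"y": 0,"z": 1.8,"roll": 0},
  {"x": 0,"y": 0,"z": 0,"roll": 0},
  {"x": 0,"y": 0,"z": 0,"roll": 0},
])

```text
clock: 9.3
tool_pos: [0.5193, 0.0986, 0.0702]
orientation: [179.9, -0.1, -91.4]
force: [0.1, 0.3, 0.8]
opening: 0.0006
```

```bash
python3 -c "
from rel import *
rel([-78,5,72])
t=snap(ctrl,'top','top4');s=snap(ctrl,'side','side4')
crop(t,275,175,110,90,7,'t5');crop(s,240,170,110,85,7,'s5')"
```

```text
clock 9.3 tcpV mm [-78.   76.3  70.2] rpy [ 1.7992e+02 -7.0000e-02 -9.1390e+01] F [0.1 0.3 0.8] open 0.0006
rel cm [ 7.13  0.   -0.17]
```

View pics/s5.png

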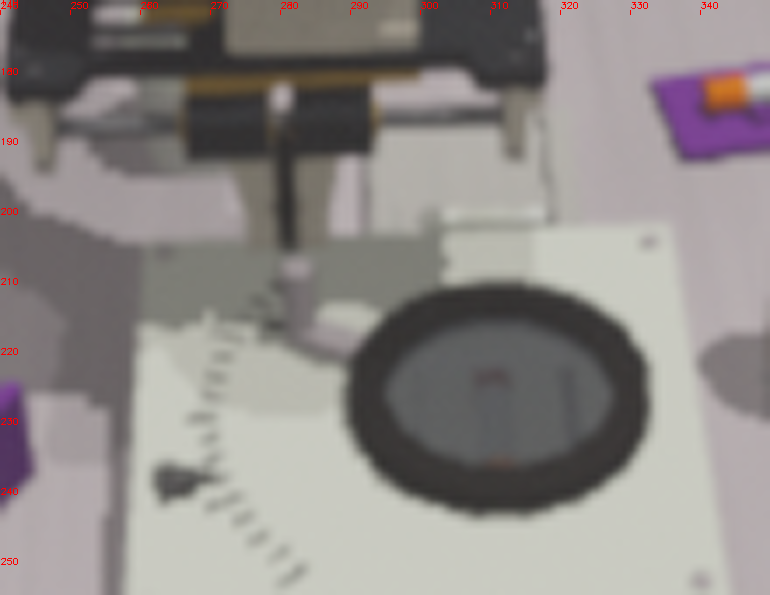

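View pics/t5.png

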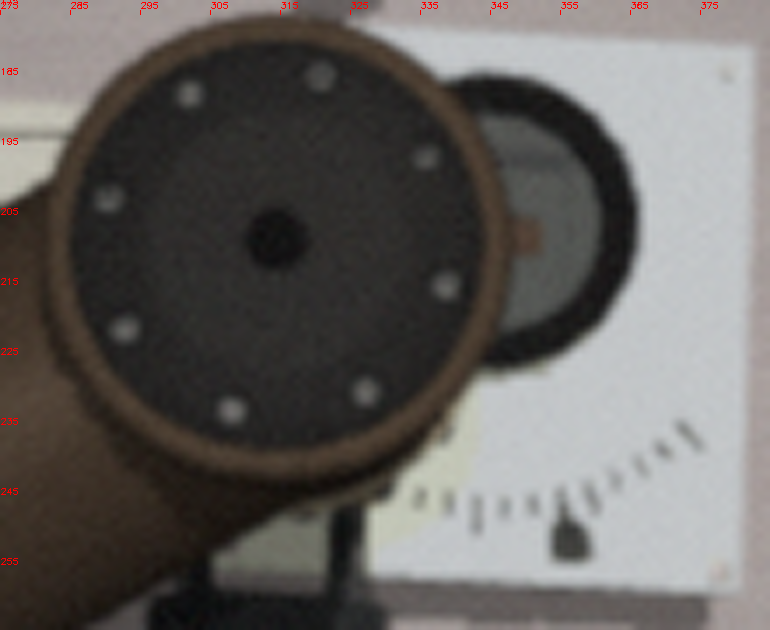

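>>> jog_arm([
  {"x": 0.5,"y": 0,"z": 0,"roll": 0},
  {"x": 0.7,"y": 0,"z": 0,"roll": 0},
  {"x": 0.7,"y": 0,"z": 0,"roll": 0},
  {"x": 0.7,"y": 0,"z": 0,"roll": 0},
  {"x": 0.7,"y": 0,"z": 0,"roll": 0},
  {"x": 0.7,"y": 0,"z": 0,"roll": 0},
  {"x": 0.7,"y": 0,"z": 0,"roll": 0},
  {"x": 0.7,"y": 0,"z": 0,"roll": 0},
  {"x": 0.7,"y": 0,"z": 0,"roll": 0},
  {"x": 0.5,"y": 0,"z": 0,"roll": 0},
  {"x": 0.2,"y": 0,"z": 0,"roll": 0},
  {"x": 0,"y": 0,"z": 0,"roll": 0},
])

```text
clock: 10.6
tool_pos: [0.518, 0.0307, 0.0707]
orientation: [-180.0, -0.0, -91.4]
force: [0.5, -0.6, 0.9]
opening: 0.0007
```

```bash
python3 -c "
from rel import *
rel([-78,-6.5,72])
t=snap(ctrl,'top','top5');s=snap(ctrl,'side','side5')
crop(t,275,175,110,90,7,'t6');crop(s,240,190,80,70,10,'s6')"
```

```text
clock 10.6 tcpV mm [-77.6   8.4  70.7] rpy [-179.97   -0.    -91.39] F [ 0.5 -0.6  0.9] open 0.0007
rel cm [ 1.49  0.05 -0.13]
```

View pics/s6.png

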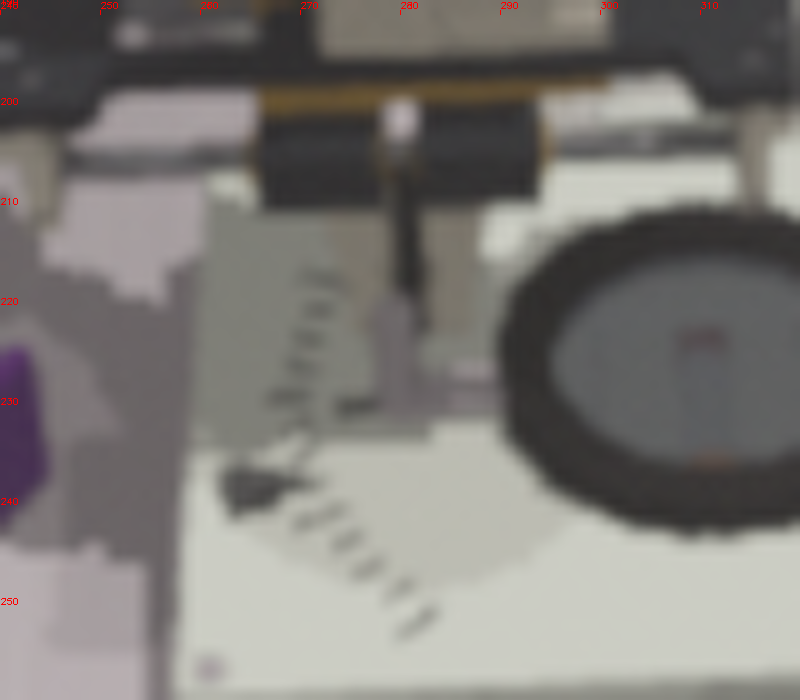

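View pics/t6.png

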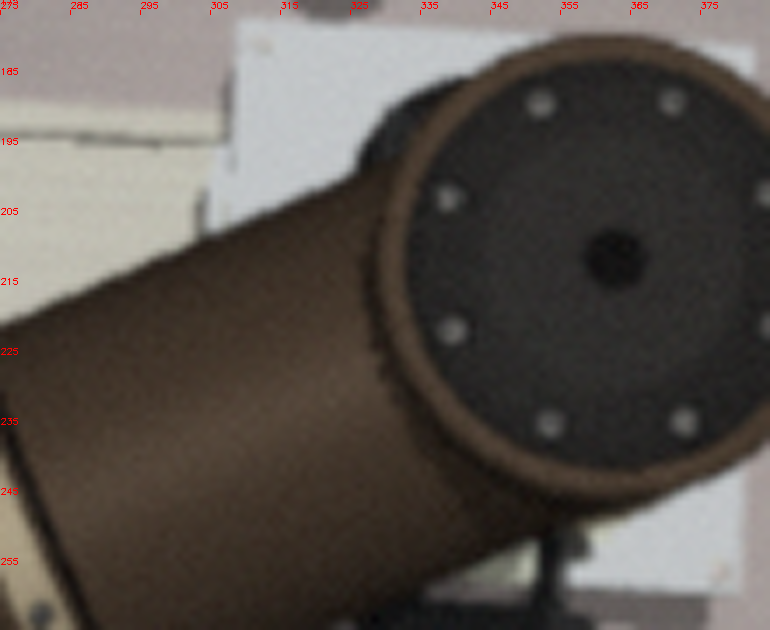

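```bash
cat > ang.py <<'E'
from h import *
x=np.load("pose.npy")
def W(P): return np.asarray(P)/1e3@R.from_euler('z',x[2]).as_matrix().T+[x[0],x[1],0]
def table(s,angs):
    for a in angs:
        u=np.array([-np.cos(a),-np.sin(a)])
        p=proj(s,W([[*(u*82),90],[*(u*98),55],[*(u*110),51],[*(u*126),57]]))
        print(round(a,2),"pin",p[0].round(1),"nose",p[1].round(1),"tip",p[2].round(1),"clip",p[3].round(1))
E
python3 -c "
from ang import *
table(load('side5'),np.arange(0,.4,.05))"
```

```text
0.0 pin [278.5 218. ] nose [272.8 228.1] tip [268.3 229.3] clip [261.9 227.9]
0.05 pin [278.5 219.2] nose [272.9 229.4] tip [268.3 230.8] clip [261.8 229.6]
0.1 pin [278.6 220.3] nose [273.  230.8] tip [268.4 232.4] clip [261.9 231.4]
0.15 pin [278.8 221.4] nose [273.2 232.1] tip [268.6 233.9] clip [262.2 233.1]
0.2 pin [279.1 222.5] nose [273.5 233.5] tip [268.9 235.4] clip [262.5 234.9]
0.25 pin [279.5 223.6] nose [273.9 234.8] tip [269.4 236.9] clip [263.  236.6]
0.3 pin [279.9 224.7] nose [274.4 236.1] tip [269.9 238.4] clip [263.6 238.4]
0.35 pin [280.4 225.8] nose [275.  237.4] tip [270.6 239.9] clip [264.4 240.1]
```

>>> jog_arm([
  {"x": 0.4,"y": 0,"z": 0,"roll": 0},
  {"x": 0.4,"y": 0,"z": 0,"roll": 0},
  {"x": 0.4,"y": 0,"z": 0,"roll": 0},
  {"x": 0.2,"y": 0,"z": 0,"roll": 0},
  {"x": 0,"y": 0,"z": 0,"roll": 0},
])

```text
clock: 11.2
tool_pos: [0.5172, 0.0166, 0.0705]
orientation: [180.0, -0.0, -91.4]
force: [-0.2, -0.5, -0.2]
opening: 0.0005
```

```bash
python3 -c "
from rel import *
rel([-78,-6.5,72])
s=snap(ctrl,'side','side6')
crop(s,250,205,45,45,16,'s7')"
```

```text
clock 11.2 tcpV mm [-78.   -5.7  70.5] rpy [ 1.7998e+02 -1.0000e-02 -9.1400e+01] F [-0.2 -0.5 -0.2] open 0.0005
rel cm [ 0.08 -0.   -0.15]
```

View pics/s7.png

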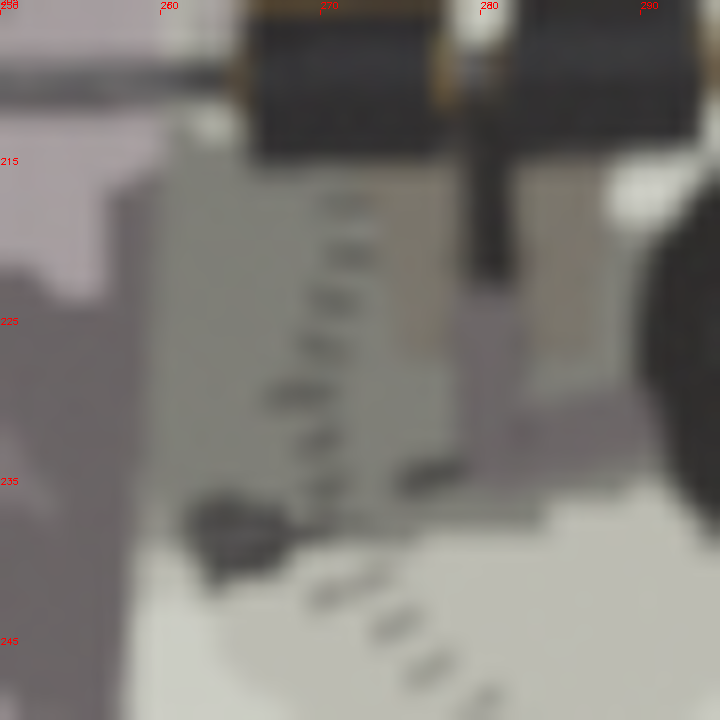

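>>> jog_arm([
  {"x": -1,"y": 0,"z": 0,"roll": 0},
  {"x": -2,"y": 0,"z": 0,"roll": 0},
  {"x": -3,"y": 0,"z": -2,"roll": 0},
  {"x": -4,"y": 0,"z": -3,"roll": 0},
  {"x": -4,"y": 0,"z": -3,"roll": 0},
  {"x": -4,"y": 0,"z": -3,"roll": 0},
  {"x": -4,"y": 0,"z": 0,"roll": 0},
  {"x": -4,"y": 0,"z": 0,"roll": 0},
  {"x": 0,"y": 0,"z": 0,"roll": 0},
  {"x": 0,"y": 0,"z": 0,"roll": 0},
])

```text
clock: 12.25
tool_pos: [0.5229, 0.2782, 0.18]
orientation: [180.0, -0.0, -91.3]
force: [0.3, 0.6, -0.8]
opening: 0.0003
```

```bash
python3 -c "
from rel import *
from ang import *
rel([-78,-6.5,72])
t=snap(ctrl,'top','top7');s=snap(ctrl,'side','side7')
crop(t,325,215,50,45,16,'t8');crop(s,250,205,50,45,16,'s8')
table(t,np.arange(.2,.36,.02));table(s,np.arange(.2,.36,.02))"
```

```text
clock 12.25 tcpV mm [-78.8 256.  180. ] rpy [ 1.7996e+02 -4.0000e-02 -9.1260e+01] F [ 0.3  0.6 -0.8] open 0.0003
rel cm [ 2.624e+01 -2.000e-02  1.082e+01]
0.2 pin [350.7 235.9] nose [350.4 242.9] tip [351.  247.6] clip [352.2 253.6]
0.22 pin [351.3 235.8] nose [351.1 242.8] tip [351.8 247.4] clip [353.1 253.4]
0.24 pin [352.  235.7] nose [351.9 242.7] tip [352.6 247.3] clip [354.1 253.3]
0.26 pin [352.6 235.6] nose [352.6 242.5] tip [353.4 247.1] clip [355.  253.1]
0.28 pin [353.2 235.4] nose [353.3 242.4] tip [354.2 246.9] clip [356.  252.9]
0.3 pin [353.9 235.3] nose [354.  242.2] tip [355.1 246.7] clip [356.9 252.6]
0.32 pin [354.5 235.1] nose [354.8 242. ] tip [355.9 246.5] clip [357.8 252.4]
0.34 pin [355.1 234.9] nose [355.5 241.8] tip [356.7 246.3] clip [358.8 252.1]
0.2 pin [279.1 222.5] nose [273.5 233.5] tip [268.9 235.4] clip [262.5 234.9]
0.22 pin [279.2 223. ] nose [273.7 234. ] tip [269.1 236. ] clip [262.7 235.6]
0.24 pin [279.4 223.4] nose [273.8 234.5] tip [269.3 236.6] clip [262.9 236.3]
0.26 pin [279.5 223.9] nose [274.  235.1] tip [269.5 237.2] clip [263.1 237. ]
0.28 pin [279.7 224.3] nose [274.2 235.6] tip [269.7 237.8] clip [263.4 237.7]
0.3 pin [279.9 224.7] nose [274.4 236.1] tip [269.9 238.4] clip [263.6 238.4]
0.32 pin [280.1 225.2] nose [274.7 236.7] tip [270.2 239. ] clip [263.9 239.1]
0.34 pin [280.3 225.6] nose [274.9 237.2] tip [270.5 239.6] clip [264.2 239.7]
```

View pics/t8.png

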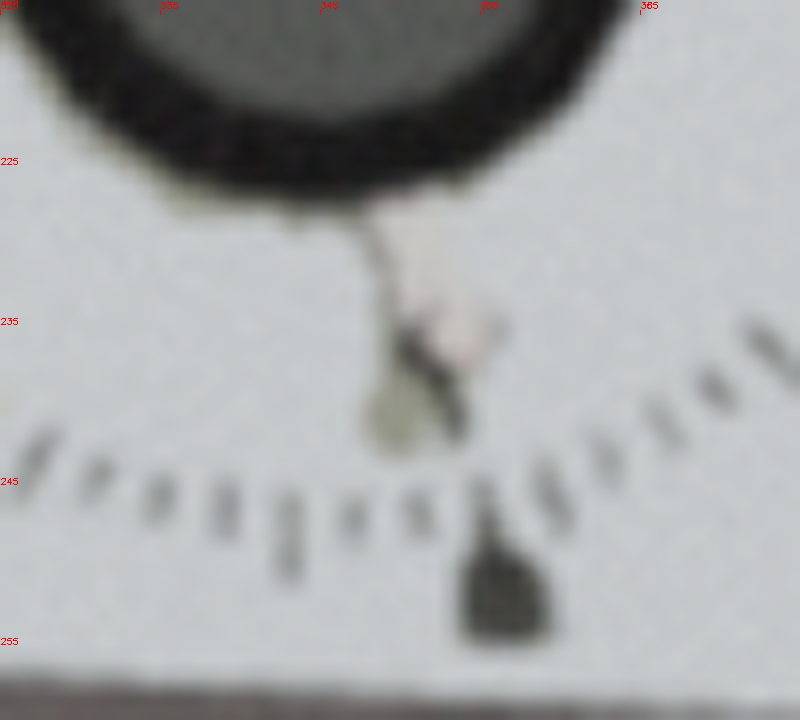

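View pics/s8.png

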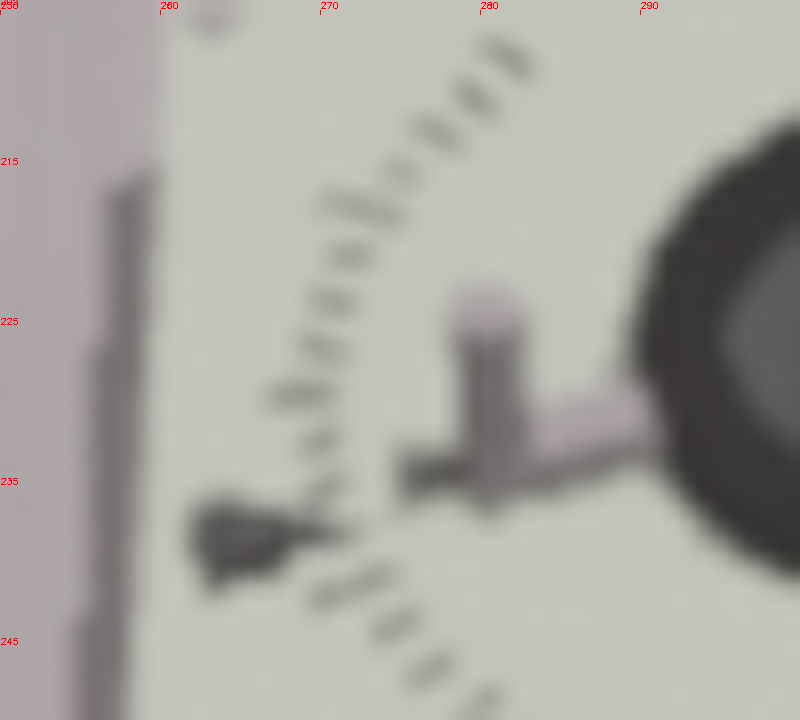

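```bash
cat > ov.py <<'E'
from fit import *
import fit
def pose(cam):
    k=slice(0,4); S,P=(t,pt) if cam=='t' else (s,ps)
    f=least_squares(lambda p:(proj(S,W(p,C[k]))-P[k]).ravel(),[.59,.02,0]);return f.x,np.abs(f.fun).max()
def ov(S,p,al,ai,c0,r0,w,h,k,name):
    im=cv2.resize(S["image"][r0:r0+h,c0:c0+w,::-1],None,fx=k,fy=k,interpolation=cv2.INTER_CUBIC)
    def pl(P,col,closed=False):
        q=((proj(S,W(p,np.array(P)/1e3))-[c0,r0]+.5)*k-.5).round().astype(np.int32)
        cv2.polylines(im,[q],closed,col,1,cv2.LINE_AA)
    th=np.linspace(0,2*np.pi,40)
    for r,z in((56,62),): pl(np.c_[r*np.cos(th),r*np.sin(th),0*th+z],(255,0,0),True)
    def pol(r,l,z,a):
        u=np.array([-np.cos(a),-np.sin(a)]);n=np.array([-u[1],u[0]]);return [*(r*u+l*n),z]
    c=pol(82,0,0,al)
    for z in(60,90): pl(np.c_[c[0]+6*np.cos(th),c[1]+6*np.sin(th),0*th+z],(0,0,255),True)
    pl([pol(84,0,55,al),pol(98,0,55,al)],(0,0,255)); pl([pol(110,0,51,ai),pol(121,0,51,ai)],(0,160,0))
    pl([pol(121,-7,57,ai),pol(121,7,57,ai),pol(131,7,57,ai),pol(131,-7,57,ai)],(0,160,0),True)
    cv2.imwrite(f"pics/{name}.png",im)
E
python3 - <<'E'
from ov import *
a,b=pose('t');c,d=pose('s');print(a,b,c,d)
T=load("top7");S=load("side7")
ov(T,a,.28,.295,320,195,50,62,9,'o1');ov(S,c,.25,.295,250,202,90,50,9,'o2')
i=cv2.imread('pics/o1.png');j=cv2.imread('pics/o2.png')
E
```

```text
[ 0.59515528  0.02038387 -0.02301208] 0.23521475107835954 [ 0.59595719  0.02175546 -0.0255805 ] 0.4902306536636729
```

View pics/o1.png

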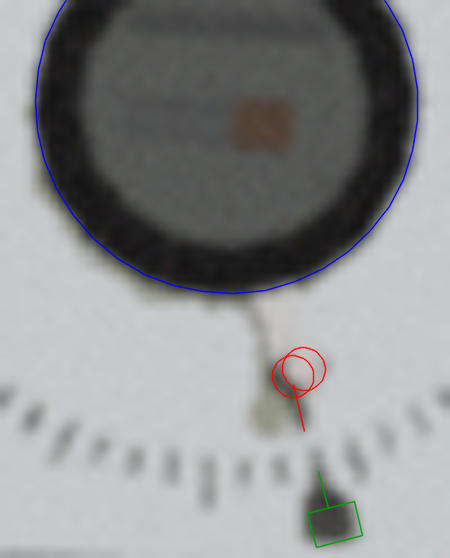

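View pics/o2.png

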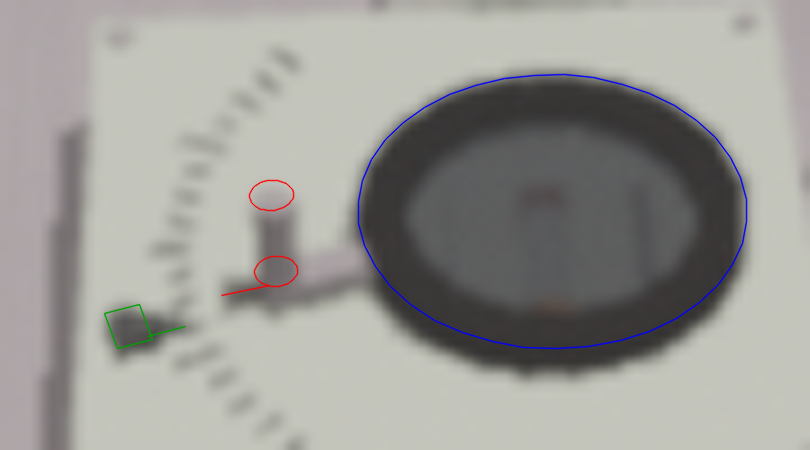

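```bash
python3 -c "
from rel import *
rel([-78,25,70.5])"
```

```text
clock 12.35 tcpV mm [-78.5 254.4 180.2] rpy [ 1.7996e+02 -4.0000e-02 -9.1370e+01] F [0.2 0.6 0.1] open 0.0005
rel cm [22.94 -0.04 10.99]
```

>>> jog_arm([
  {"x": 2,"y": 0,"z": 0,"roll": 0},
  {"x": 4,"y": 0,"z": 0,"roll": 0},
  {"x": 4,"y": 0,"z": 0,"roll": 0},
  {"x": 4,"y": 0,"z": 1,"roll": 0},
  {"x": 4,"y": 0,"z": 2,"roll": 0},
  {"x": 3,"y": 0,"z": 3,"roll": 0},
  {"x": 1,"y": 0,"z": 3,"roll": 0},
  {"x": 0.5,"y": 0,"z": 2,"roll": 0},
  {"x": 0,"y": 0,"z": 0,"roll": 0},
  {"x": 0,"y": 0,"z": 0,"roll": 0},
])

```text
clock: 13.35
tool_pos: [0.5183, 0.0511, 0.0711]
orientation: [180.0, -0.0, -91.4]
force: [0.3, 0.0, 0.7]
opening: 0.0004
```

```bash
python3 -c "
from rel import *
rel([-78,-8.2,70.5])"
```

```text
clock 13.35 tcpV mm [-77.8  28.8  71.1] rpy [ 1.800e+02 -2.000e-02 -9.144e+01] F [0.3 0.  0.7] open 0.0004
rel cm [3.7  0.01 0.07]
```

>>> jog_arm([
  {"x": 0.8,"y": 0,"z": 0,"roll": 0},
  {"x": 0.8,"y": 0,"z": 0,"roll": 0},
  {"x": 0.8,"y": 0,"z": 0,"roll": 0},
  {"x": 0.6,"y": 0,"z": 0,"roll": 0},
  {"x": 0.3,"y": 0,"z": 0,"roll": 0},
  {"x": 0.2,"y": 0,"z": 0,"roll": 0},
  {"x": 0.1,"y": 0,"z": 0,"roll": 0},
  {"x": 0,"y": 0,"z": 0,"roll": 0},
  {"x": 0,"y": 0,"z": 0,"roll": 0},
])

```text
clock: 14.25
tool_pos: [0.5174, 0.0161, 0.0705]
orientation: [180.0, -0.0, -91.4]
force: [0.8, -0.2, 0.1]
opening: 0.0004
```

```bash
python3 -c "
from rel import *
rel([-78,-8.2,70.5])"
```

```text
clock 14.25 tcpV mm [-77.9  -6.2  70.5] rpy [ 1.7999e+02 -1.0000e-02 -9.1360e+01] F [ 0.8 -0.2  0.1] open 0.0004
rel cm [0.2  0.01 0.  ]
```

>>> jog_arm([
  {"x": 0.1,"y": 0,"z": 0,"roll": 0},
  {"x": 0.1,"y": 0,"z": 0,"roll": 0},
  {"x": 0,"y": 0,"z": 0,"roll": 0},
  {"x": 0,"y": 0,"z": 0,"roll": 0},
])

```text
clock: 14.65
tool_pos: [0.5173, 0.014, 0.0706]
orientation: [-180.0, 0.0, -91.4]
force: [0.1, 0.8, 0.2]
opening: 0.0006
```

>>> jog_arm([
  {"x": -1,"y": 0,"z": 0,"roll": 0},
  {"x": -2,"y": 0,"z": 0,"roll": 0},
  {"x": -3,"y": 0,"z": -2,"roll": 0},
  {"x": -4,"y": 0,"z": -3,"roll": 0},
  {"x": -4,"y": 0,"z": -3,"roll": 0},
  {"x": -4,"y": 0,"z": -3,"roll": 0},
  {"x": -4,"y": 0,"z": 0,"roll": 0},
  {"x": -4,"y": 0,"z": 0,"roll": 0},
  {"x": 0,"y": 0,"z": 0,"roll": 0},
  {"x": 0,"y": 0,"z": 0,"roll": 0},
])

```text
clock: 15.65
tool_pos: [0.5229, 0.2751, 0.1801]
orientation: [180.0, -0.0, -91.3]
force: [0.0, -0.8, -0.5]
opening: 0.0001
```

```bash
python3 - <<'E'
from rel import *
T=snap(ctrl,'top','top8');S=snap(ctrl,'side','side8')
crop(T,325,200,50,58,10,'t9');crop(S,250,205,50,45,16,'s9')
cv2.imwrite('pics/top8.png',T["image"][:,:,::-1])
rel([0,0,0])
E
```

```text
clock 15.75 tcpV mm [-78.4 251.4 180.3] rpy [ 1.7997e+02 -4.0000e-02 -9.1380e+01] F [-0.3  0.3  0.6] open 0.0004
rel cm [25.13 -7.84 18.04]
```

View pics/t9.png

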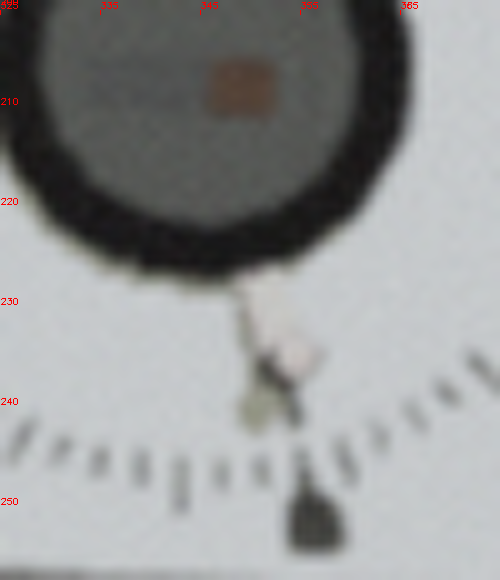

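View pics/s9.png

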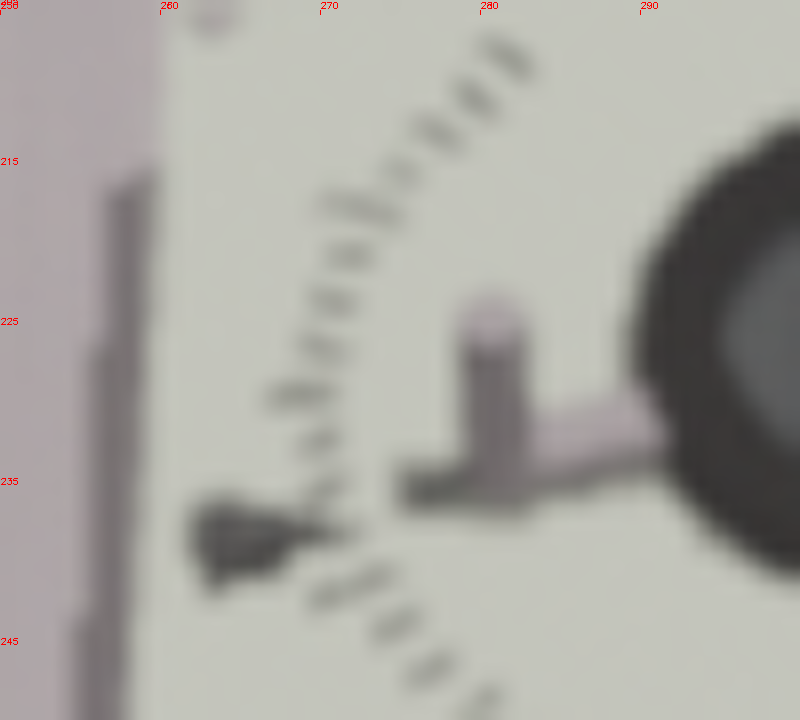

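```bash
python3 - <<'E'
from rel import *
T=load('top8');T0=load('top0');S=load('side8');S0=load('side0')
for a,b,n,(c,r,w,h) in ((T0,T,'cmp_t',(240,130,210,140)),(S0,S,'cmp_s',(240,160,150,140))):
    cv2.imwrite(f'pics/{n}.png',cv2.resize(np.vstack([x["image"][r:r+h,c:c+w,::-1] for x in (a,b)]),None,fx=2,fy=2))
E
```

```text
(no output)
```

View pics/cmp_t.png

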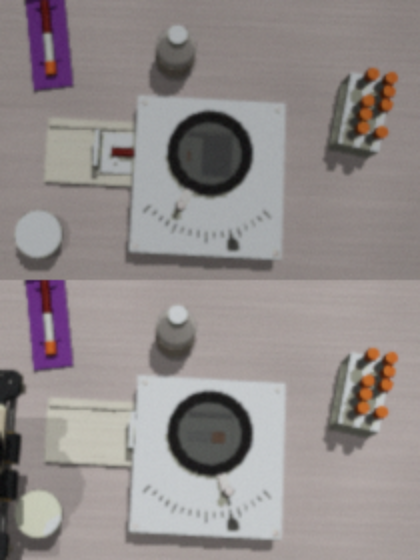

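View pics/cmp_s.png

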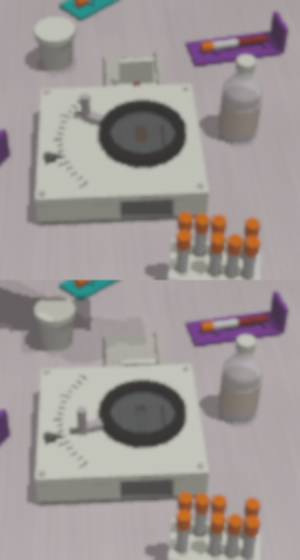

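```bash
python3 -c "
from plant import ctrl
print(ctrl.close_job(), ctrl.get_obs()['clock'])"
```

```text
the job is handed in; nothing more can be done
the job is handed in; nothing more can be done
```

I pushed the white carrier along its sill until it stopped against the viewer. I then pushed the lever pin round in two goes until the nose pointed at the index clip, backed the arm clear, and handed in at about 16 s.

- **Carrier:** The arm met a firm stop, with force rising to 21 N and no further movement. The pictures put the tab's outer face at y ≈ 106 mm (top camera) and 108 mm (side camera), against 108 mm fully home.
- **Lever:** I measured the clip at about 0.295 rad.
  - The top view puts the lever at about 0.30 rad, in line with the clip to about 0.01 rad.
  - The side view disagrees with itself: the pin reads about 0.29 rad, but the nose reads only about 0.26 rad.
  - I took the lever to be at about 0.29 rad and left it there. If the side view's nose reading is right, it is up to 0.03 rad short.
- **Everything else:** In before-and-after pictures the clip, rack, bottle and cup look unmoved. At hand-in the gripper was well clear of everything.

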